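# Lower the lid of a radio shield box without a bang

### The arm

A 6-joint arm with a two-finger parallel gripper is mounted at the origin on the work surface. World frame = base frame: x ahead of the robot, y to its left, z up, the work surface at z = 0. Lengths are in m, angles in rad, forces in N, time in s.
With the tool pointing down it reaches from about 0.375 to 0.9 m from the base axis. Payload 3.1 kg.
Tool frame: the origin (TCP) lies between the finger pads; the fingertips stand 19 mm ahead of it and the grasp point (between the pads) is the TCP; z points along the fingers, y is the direction in which the jaws open and shut (so a half turn about z gives the same grasp; the last joint's range is limited). The gripper opens to 87 mm and grips with 3 to 60 N. Pads are 19 mm wide; open, the fingers measure 117 mm over their backs; the gripper's body (75 mm by 190 mm) begins 51 mm behind the grasp point.
Start: joints at [1.058, 0.527, 1.433, -0, 1.181, -0.178], TCP at [0.205, 0.59, 0.242] pointing down, gripper open.
Joint ranges: [-3.08, 3.08], [-0.75, 2.2], [0.22, 2.44], [-1.43, 4.57], [0, 2.65], [-2.85, 2.85]. Speed limits (rad/s): [2.79, 2.79, 3.14, 3.14, 3.14, 3.14].

### API

Orientations are given as a unit quaternion [x, y, z, w].
In Python, from rig import robot gives the robot as it stands.
- The arm moves only by the tool apply_moves, never from a script. Its argument "series" is a list of rows, each a list of 7 numbers: the shift along the tool's x, y, z in cm, then the turn, a rotation vector about the tool's x, y, z in degrees, then the opening, from 0 (shut) to 1 (fully open). In form: [[dx, dy, dz, rx, ry, rz, grip], ...]. A call has 1 to 5 rows; each row is the pose to reach, as a shift and turn from the pose commanded when the call began, along the tool's axes at that moment; what a row does not reach only later rows make up. A row lasts 1/12 s, in which the tool goes at most 41.7 mm and 7.16 degrees, less where a joint would pass 70% of its speed; a pose out of reach is approached as far as the arm can. A call with a gripper value outside its range is refused whole. The fingers move at their own pace and stop on an object; "newtons" is the grip in N (left out, the last holds). Time passes only in rows, so rows that repeat a pose let the fingers close. It gives the time, the measured TCP pose, the force and the opening at its end, in the units of the state.
- robot.get_obs(): the state, without advancing time (a new reading comes with each control period).
- robot.camera(name): name is "side" or "top"; returns the picture (480x640x3 uint8, red, green, blue); there is no depth.
- robot.camera_params(name): a dict with "mtx" (3x3 intrinsics, pixels), "origin" and "rotation" of the camera in the world. Camera axes: x right, y down, z forward; pixel columns grow to the right and rows downward; lengths in m; the calibration is good to about 2 mm. A picture is of the moment at which its call begins. camera_params takes no time and is no camera call.
- robot.hand_in(): hands the job in, once; it reports no verdict.
The state is a dict: "time": time; "q": joint angles; "joint_velocities": joint speeds; "joint_torque": joint torques, N m; "position": TCP position; "tool_rot": TCP orientation; "ft_force": force on the tool from outside, world axes, zero at the start; "moment": the same for the moment, N m; "grip_width": finger opening in m.
Only numpy, scipy, OpenCV 4.12 (cv2) and the standard library are available. Lean on these libraries where they do the work, as an engineer would, in place of code of your own. Each camera call takes 0.05 s, during which the arm holds its last target. There are 200 camera calls.

### The job

The lid of the metal shield box stands open: tip it over from behind, catch it from underneath on your fingers as it starts to fall, and lower it gently all the way shut without letting it drop or bang. Then take your fingers clear. Only push and bear the lid lightly, never grip it, and leave the radio module inside the box and the three small things lying around the box where they are.

Things in the scene. Friction and masses are not known exactly. Their poses are not given: they have to be found in the camera images.
- shield_box: Open aluminium tub, fixed to the bench: 170 deep (its x) by 240 wide (its y), rim 85 mm above the bench, walls 5 mm. Origin under its centre on the bench; its +x points to the hinged back, its -x to the front, over which the lid closes. The front looks to the robot's right (-y, turned up to 0.3 rad towards the robot or 0.5 rad away from it). Coax sockets stick out 18 mm from both side walls.
- lid (a joint): Hinge angle of the lid, rad: 0 = shut, flat on the rim; 1.57 = upright; 1.85 = leaning back on its stop. Friction (about 0.09 N m) holds it near upright until it is tipped 11 to 16 degrees past it (about 1.38 to 1.29 rad, a light lid later); beyond that it starts slowly, then falls shut with a bang within about 2 s, swinging at 1.5 to 2.3 rad/s near the end. It must be slower than 1.2 rad/s (0.25 m/s at the lip) in the last 20 degrees.
- lid_panel: The lid: aluminium plate 172 by 244 by 10 mm, 0.45 to 0.7 kg, with a thin pull lip 110 mm wide and 4 mm thick in the middle of its free edge. Origin on the hinge axis at mid width; its own -x runs to the free edge, +z is the outer face (up when shut, to the back when upright). Plate spans 6 to 178 mm from the axis, the lip goes on to 208 mm; the underside of both is in the plane z = 0.
- lip_edge (a point): Middle of the lip's free edge, on the underside, 208 mm from the hinge axis. When shut it is 86 mm above the bench and 33 mm in front of the tub's front wall, so fingers can bear it from below in front of the tub until it is fully shut.
- hinge_line (a point): Middle of the hinge axis: 90 mm behind the tub's centre, 86 mm above the bench. The axis runs along the tub's y.
- radio_module: Flat steel radio module, 56 by 80 by 18 mm, 0.16 kg, loose on the floor of the tub. Origin at the centre of its underside. Not to be moved.
- attenuator: Dark finned cylinder, 32 mm in diameter, 62 high, 0.14 kg, loose, standing on the bench 90 mm or more behind the hinged back. Origin under its centre. Not to be moved.
- adapter: Bright coax adapter, 21 mm in diameter, 42 high, 0.07 kg, loose, standing on the bench 90 mm or more behind the hinged back. Origin under its centre. Not to be moved.
- screwdriver: Screwdriver, 170 mm long, loose, lying on the bench along the side wall away from the robot. Not to be moved.

How it is judged:
On the way, in this order (a step that is already met when the one before it is completed fails the run):
1. the lid has been caught: it is part way down and borne by the fingers (value of joint lid between 0.2 and 1.1 rad and contact force between lid_panel and the fingers above 0.4 N), for 0.3 s.
2. the lid is shut (value of joint lid below 0.025 rad), for 0.2 s.
At the end, for the whole second after the job is handed in: The lid is shut on the rim (hinge angle under 0.025 rad, about 5 mm at the lip) and stays so; the radio module is within 12 mm, and the attenuator, adapter and screwdriver are within 15 mm, of where they started (value of joint lid below 0.025 rad and distance of radio_module from where it was at the start of the episode below 0.012 m and distance of each of attenuator, adapter, screwdriver from where it was at the start of the episode below 0.015 m); the robot touches nothing.
It fails at once if the lid drops or bangs: it swings faster than 1.2 rad/s in the last 20 degrees before shut (value of joint lid below 0.35 rad and velocity of joint lid below -1.2 rad/s).
It fails at once if the lid is gripped or shoved hard: more than 35 N between the fingers and the lid (contact force between lid_panel and the fingers above 35 N).
It fails at once if the radio module in the box, or the attenuator, adapter or screwdriver beside it, is moved or lifted (distance of radio_module from where it was at the start of the episode above 0.012 m or distance of any of attenuator, adapter, screwdriver from where it was at the start of the episode above 0.015 m).
It also fails if it takes over 45 s, if anything falls off the work surface, if the arm or the gripper's body presses on something with over 40 N, if the wrist force passes 120 N, or if a joint passes its speed limit or range.

## Working session

There is one attempt and no reset: what is moved stays moved. The work goes in short steps, Python scripts to look and compute and a tool call to move; the robot and the scene stay as the last step left them, time stands still between calls to the robot, and variables do not carry over. Pictures are saved under pics/ and viewed, about 8 in all and at most 12, crops included, and the job is handed in when it is done.

Besides the shell and the picture viewer there is one more tool, called after "Call:" as name(argument=value, ...) on one line, values as JSON. apply_moves: Moves the arm, as the interface text tells. Its arguments: {"type":"object","properties":{"series":{"type":"array"},"newtons":{"type":"number"}},"required":["series"]}

```bash
ls; mkdir -p pics; python3 - <<'E'
from rig import robot
import cv2,numpy as np
for n in("side","top"):
    im=robot.camera(n); cv2.imwrite(f"pics/{n}0.png",im[:,:,::-1])
    p=robot.camera_params(n); print(n,p)
print(robot.get_obs())
E
```

```text
pics
side {'mtx': array([[518.88569671,   0.        , 323.84198341],
       [  0.        , 518.88569671, 242.73338923],
       [  0.        ,   0.        ,   1.        ]]), 'origin': array([-0.08645379,  0.20912107,  0.65368009]), 'rotation': array([-0.59969794,  0.6733207 , -0.32797008,  0.28184612])}
top {'mtx': array([[615.67082381,   0.        , 326.82633625],
       [  0.        , 615.67082381, 236.10738125],
       [  0.        ,   0.        ,   1.        ]]), 'origin': array([0.5205264 , 0.09283808, 1.17035623]), 'rotation': array([-0.70209025,  0.71129814, -0.02616124,  0.02097206])}
{'time': 0.1, 'q': array([ 1.05854576e+00,  5.28386136e-01,  1.43380906e+00, -1.45176789e-05,
        1.18142081e+00, -1.78486104e-01]), 'joint_velocities': array([-0.00109369, -0.00121138, -0.00336035,  0.00197617, -0.00290115,
       -0.00089542]), 'joint_torque': array([-1.16255455e-04, -4.40984952e+01, -1.77149677e+01,  6.35221903e-02,
        5.34426305e-02, -2.67392141e-05]), 'position': array([0.20439596, 0.58994671, 0.24065042]), 'tool_rot': array([ 1.66105898e-01,  9.86107401e-01, -9.54211487e-04, -3.36180371e-04]), 'ft_force': array([-0.35625077,  0.28253955, -0.68938607]), 'moment': array([-0.01556612,  0.03640847,  0.01329502]), 'grip_width': 0.08761778526293344}
```

View pics/side0.png

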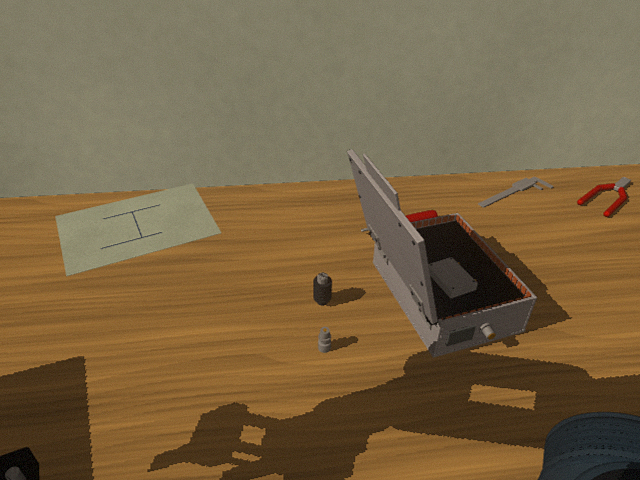

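View pics/top0.png

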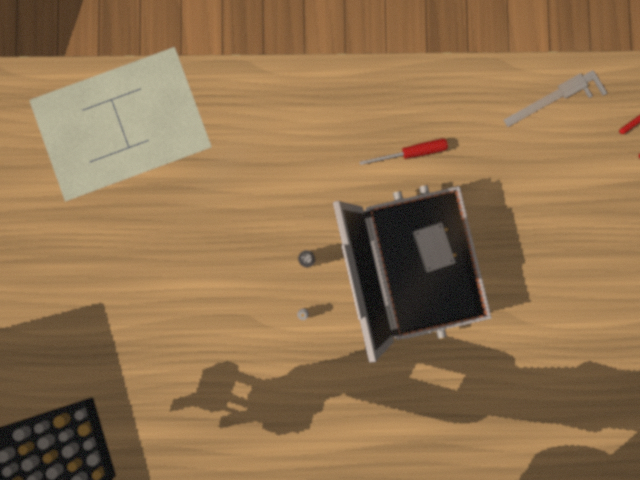

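```bash
cat > h.py <<'E'
import numpy as np, cv2
from scipy.spatial.transform import Rotation as R
from rig import robot
def proj(n,P):
    p=robot.camera_params(n); M=R.from_quat(p["rotation"]).as_matrix()
    c=(np.atleast_2d(P)-p["origin"])@M; uv=c@p["mtx"].T; return uv[:,:2]/uv[:,2:]
def ray(n,uv,z):
    p=robot.camera_params(n); M=R.from_quat(p["rotation"]).as_matrix()
    d=M@np.linalg.solve(p["mtx"],[*uv,1]); return p["origin"]+d*(z-p["origin"][2])/d[2]
def tub(b,P):
    x,y,a=b; P=np.atleast_2d(P).astype(float)
    return P@R.from_euler('z',a).as_matrix().T+[x,y,0]
def lid(b,t,P): # lid coords -> world; t hinge angle
    P=np.atleast_2d(P).astype(float)
    return tub(b,P@R.from_euler('y',t).as_matrix().T+[.09,0,.086])
LID=[[-.006,-.122,0],[-.006,.122,0],[-.178,.122,0],[-.178,-.122,0],[-.006,-.122,.01],[-.006,.122,.01],[-.178,.122,.01],[-.178,-.122,.01]]
LIP=[[-.178,-.055,0],[-.208,-.055,0],[-.208,.055,0],[-.178,.055,0]]
def overlay(n,im,b,t):
    for P,c in((tub(b,[[-.085,-.12,.085],[-.085,.12,.085],[.085,.12,.085],[.085,-.12,.085]]),(0,255,0)),(lid(b,t,LID[:4]),(0,0,255)),(lid(b,t,LID[4:]),(255,0,255)),(lid(b,t,LIP),(255,255,0))):
        cv2.polylines(im,[np.round(proj(n,P)*4).astype(int)],True,c,1,cv2.LINE_AA,2)
    return im
E
python3 - <<'E'
from h import *
from scipy.optimize import least_squares
obs=[("top",(459,187),(-.085,-.12,.085)),("top",(490,318),(-.085,.12,.085)),("side",(534,298),(-.085,.12,.085)),("side",(457,216),(-.085,-.12,.085))]
lo=[("side",(349,150),LID[7]),("top",(335,203),LID[7]),("top",(373,361),LID[6])]
def f(v):
    r=[proj(n,tub(v[:3],P))[0]-uv for n,uv,P in obs]+[proj(n,lid(v[:3],v[3],P))[0]-uv for n,uv,P in lo]
    return np.ravel(r)
s=least_squares(f,[.5,-.05,1.4,1.7],loss='soft_l1'); print(s.x,f(s.x).round(1))
b,t=s.x[:3],s.x[3]
ims=[]
for n,(u,v) in(("side",(300,130)),("top",(290,150))):
    im=overlay(n,cv2.imread(f"pics/{n}0.png"),b,t)[v:v+240,u:u+250]; ims.append(cv2.resize(im,(400,384)))
cv2.imwrite("pics/ov.png",np.hstack(ims))
print("att",ray("side",(322,304),0),ray("top",(307,258),.062),"ad",ray("side",(325,352),0),ray("top",(303,314),.042))
print("lip",lid(b,t,[-.208,0,0]),"hinge",lid(b,t,[0,0,0]))
E
```

```text
[ 0.54339588 -0.09063569  1.78751296  1.80635773] [-2.3 -0.7 -0.3  0.5  3.5 -0.1  0.3 -3.1  1.2 -0.5 -0.5 -0.9 -0.5  2.1]
att [0.55057848 0.12506138 0.        ] [0.55544964 0.12041    0.062     ] ad [0.44425584 0.13299907 0.        ] [0.45422114 0.12932244 0.042     ]
lip [[0.51360538 0.04466846 0.28825576]] hinge [[ 0.5240437 -0.0027409  0.086    ]]
```

View pics/ov.png

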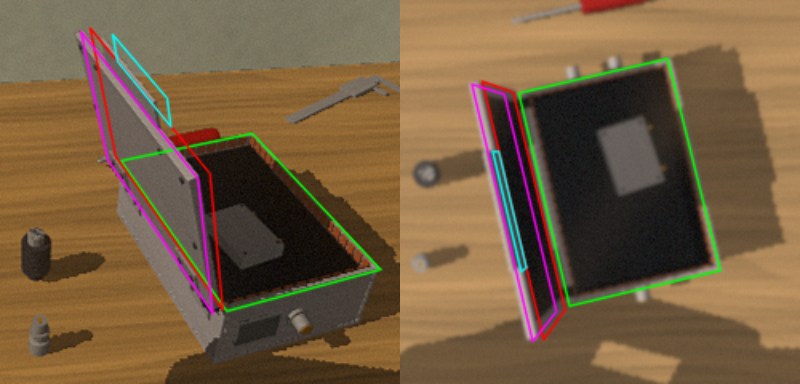

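```bash
cat >> h.py <<'E'
B=np.array([.5434,-.0906,1.7875])
def pose(th,psi,w,dz=0,du=0,dh=0):
    """TCP pose: lip edge at tool (0,w,dz) mm for lid angle th, tool psi deg below horizontal; du,dh extra mm outward/up"""
    p=np.radians(psi); y=np.array([np.sin(p),0,np.cos(p)]); z=np.array([np.cos(p),0,-np.sin(p)])
    E=np.array([.09-.208*np.cos(th),0,.086+.208*np.sin(th)])
    P=E-y*w/1e3-z*dz/1e3+np.array([-du,0,dh])/1e3
    M=R.from_euler('z',B[2]).as_matrix()
    return tub(B,P)[0], R.from_matrix(M@np.array([[0,1,0],y,z]).T)
def rows(ts):
    o=robot.get_obs(); r0=R.from_quat(o["tool_rot"])
    print("t",round(o["time"],2),"pos",o["position"].round(3),"F",o["ft_force"].round(1),"w",round(o["grip_width"],3),"q",o["q"].round(2))
    for t in ts:
        P,r=pose(*t); print(t,(r0.inv().apply(P-o["position"])*100).round(1),np.degrees((r0.inv()*r).as_rotvec()).round(1),P.round(3))
E
python3 -c "
from h import *
rows([(1.83,90,0,130),(1.83,90,0,0)])"
```

```text
t 0.1 pos [0.204 0.59  0.241] F [-0.4  0.3 -0.7] w 0.088 q [ 1.06  0.53  1.43 -0.    1.18 -0.18]
(1.83, 90, 0, 130) [-46.8 -41.  -17.6] [ -0.1  -0.1 -31.5] [0.513 0.049 0.417]
(1.83, 90, 0, 0) [-46.8 -41.   -4.6] [ -0.1  -0.1 -31.5] [0.513 0.049 0.287]
```

Call:
apply_moves(series=[[-46.8,-41,-17.6,0,0,-31.5,1],[-46.8,-41,-17.6,0,0,-31.5,1],[-46.8,-41,-17.6,0,0,-31.5,1],[-46.8,-41,-17.6,0,0,-31.5,1],[-46.8,-41,-17.6,0,0,-31.5,1]])

```text
time: 0.52
position: [0.3015, 0.4195, 0.2967]
tool_rot: [-0.111, 0.994, -0.0, -0.0]
ft_force: [0.6, 0.2, 0.5]
grip_width: 0.0872
```

```bash
python3 -c "
from h import *
rows([(1.83,90,0,130)])"
```

```text
t 0.52 pos [0.301 0.419 0.297] F [0.6 0.2 0.5] w 0.087 q [ 0.73  0.32  1.63  0.    1.2  -1.06]
(1.83, 90, 0, 130) [-12.4 -40.8 -12. ] [-0.  -0.1  0.3] [0.513 0.049 0.417]
```

```bash
python3 -c "
from h import *
o=robot.get_obs();q=o['q'];T=R.from_quat(o['tool_rot'])
A=R.from_euler('ZYZY',[q[0],q[1]+q[2],q[3],q[4]])
off=(A.inv()*T).as_euler('ZYX')[0]-q[5];print('off',off,(A.inv()*T).as_euler('ZYX'))
for psi in(90,65,40):
  for q1,fp in((-.2,1.9),(-.5,1.7),(-.5,2.),(-.7,1.8)):
    W=R.from_euler('ZY',[q1,fp]).inv()*pose(0,psi,0)[1]
    a=W.as_euler('ZYZ');print(psi,q1,fp,(a-[0,0,off]).round(2))
"
```

```text
Traceback (most recent call last):
  File "scipy/spatial/transform/_rotation.pyx", line 1413, in scipy.spatial.transform._rotation.Rotation.from_euler
ValueError: Expected axis specification to be a non-empty string of upto 3 characters, got ZYZY
```

Call:
apply_moves(series=[[-3,-10,-3,0,0,0,1],[-6,-20,-6,0,0,0,1],[-9,-30,-9,0,0,0,1],[-12.4,-40.8,-12,0,0,0,1],[-12.4,-40.8,-12,0,0,0,1]])

```text
time: 0.93
position: [0.3993, 0.2442, 0.3541]
tool_rot: [-0.108, 0.994, -0.0, -0.0]
ft_force: [0.7, -0.0, -0.2]
grip_width: 0.0867
```

```bash
python3 -c "
from h import *
rows([(1.83,90,0,130)])"
```

```text
t 0.93 pos [0.399 0.244 0.354] F [ 0.7 -0.  -0.2] w 0.087 q [ 0.31  0.18  1.65  0.    1.31 -1.48]
(1.83, 90, 0, 130) [ -6.9 -21.5  -6.3] [ 0. -0. -0.] [0.513 0.049 0.417]
```

```bash
python3 -c "
from h import *
o=robot.get_obs();q=o['q'];T=R.from_quat(o['tool_rot'])
A=R.from_euler('ZY',[q[0],q[1]+q[2]])*R.from_euler('ZY',[q[3],q[4]])
off=(A.inv()*T).as_euler('ZYX')[0]-q[5];print('off',off,(A.inv()*T).as_euler('ZYX'))
for psi in(90,65,40):
  for q1,fp in((-.2,1.9),(-.5,1.7),(-.5,2.),(-.7,1.8)):
    W=R.from_euler('ZY',[q1,fp]).inv()*pose(0,psi,0)[1]
    a=W.as_euler('ZYZ');print(psi,q1,fp,(a-[0,0,off]).round(2))
"
```

```text
off 1.5707963267948966 [ 9.31956996e-02  0.00000000e+00 -2.70616862e-16]
90 -0.2 1.9 [ 0.    1.24 -1.99]
90 -0.5 1.7 [ 0.    1.44 -2.29]
90 -0.5 2.0 [ 0.    1.14 -2.29]
90 -0.7 1.8 [ 0.    1.34 -2.49]
65 -0.2 1.9 [ 0.4   1.44 -2.08]
65 -0.5 1.7 [ 0.33  1.73 -2.28]
65 -0.5 2.0 [ 0.33  1.45 -2.38]
65 -0.7 1.8 [ 0.26  1.69 -2.5 ]
40 -0.2 1.9 [ 0.78  1.66 -2.09]
40 -0.5 1.7 [ 0.69  2.   -2.18]
40 -0.5 2.0 [ 0.63  1.76 -2.37]
40 -0.7 1.8 [ 0.55  2.03 -2.42]
```

Call:
apply_moves(series=[[-6.9,-21.5,-6.3,0,0,0,1],[-6.9,-21.5,-6.3,0,0,0,1],[-6.9,-21.5,-6.3,0,0,0,1],[-6.9,-21.5,-6.3,0,0,0,1],[-6.9,-21.5,-6.3,0,0,0,1]])

```text
time: 1.35
position: [0.5002, 0.0707, 0.41]
tool_rot: [-0.108, 0.994, 0.0, -0.0]
ft_force: [0.4, 1.6, -0.4]
grip_width: 0.0868
```

```bash
python3 -c "
from h import *
rows([(1.83,90,0,130),(1.83,90,0,0)])"
```

```text
t 1.35 pos [0.5   0.071 0.41 ] F [ 0.4  1.6 -0.4] w 0.087 q [-0.08  0.2   1.48  0.    1.47 -1.87]
(1.83, 90, 0, 130) [-0.7 -2.3 -0.7] [ 0.  -0.  -0.1] [0.513 0.049 0.417]
(1.83, 90, 0, 0) [-0.8 -2.4 12.3] [ 0.  -0.  -0.1] [0.513 0.049 0.287]
```

Call:
apply_moves(series=[[-0.7,-2.3,-0.7,0,0,0,1],[-0.8,-2.4,3.5,0,0,0,1],[-0.8,-2.4,6.3,0,0,0,1],[-0.8,-2.4,6.3,0,0,0,1]])

```text
time: 1.68
position: [0.5091, 0.0505, 0.3408]
tool_rot: [-0.107, 0.994, 0.002, -0.007]
ft_force: [-1.0, -0.1, -0.1]
grip_width: 0.087
```

```bash
python3 -c "
from h import *
a=cv2.cvtColor(robot.camera('side'),4);b=cv2.cvtColor(robot.camera('top'),4)
im=np.hstack([cv2.resize(a[60:300,280:530],(400,384)),cv2.resize(b[150:390,290:540],(400,384))])
cv2.imwrite('pics/s1.png',im)
rows([(1.83,90,0,60),(1.83,90,0,0)])"
```

```text
t 1.78 pos [0.512 0.051 0.346] F [1.2 0.4 0.5] w 0.087 q [-0.12  0.26  1.56  0.    1.32 -1.9 ]
(1.83, 90, 0, 60) [ 0.  -0.2 -0.1] [ 0.1 -0.2 -0.1] [0.513 0.049 0.347]
(1.83, 90, 0, 0) [-0.  -0.2  5.9] [ 0.1 -0.2 -0.1] [0.513 0.049 0.287]
```

View pics/s1.png

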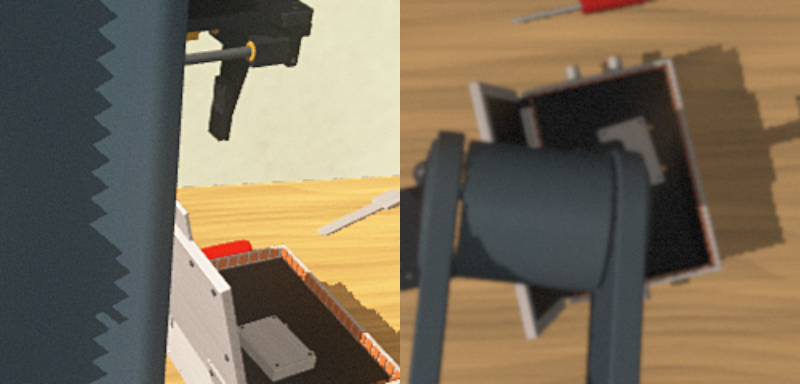

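Call:
apply_moves(series=[[0,-0.2,2,0,0,0,1],[0,-0.2,4,0,0,0,1],[0,-0.2,5.9,0,0,0,1],[0,-0.2,5.9,0,0,0,1]])

```text
time: 2.12
position: [0.5125, 0.0495, 0.2867]
tool_rot: [-0.108, 0.994, 0.0, -0.002]
ft_force: [-0.8, 0.4, 1.2]
grip_width: 0.0871
```

```bash
python3 -c "
from h import *
rows([(1.83,90,0,0),(1.83,90,5,0),(1.7,90,8,0),(1.57,90,8,0)])"
```

```text
t 2.12 pos [0.512 0.049 0.287] F [-0.8  0.4  1.2] w 0.087 q [-0.12  0.33  1.65 -0.    1.17 -1.91]
(1.83, 90, 0, 0) [-0. -0. -0.] [ 0.1 -0.2  0. ] [0.513 0.049 0.287]
(1.83, 90, 5, 0) [-0.  -0.5 -0. ] [ 0.1 -0.2  0. ] [0.514 0.044 0.287]
(1.7, 90, 8, 0) [-0.  -3.5 -0.6] [ 0.1 -0.2  0. ] [0.52  0.016 0.292]
(1.57, 90, 8, 0) [-0.  -6.2 -0.7] [ 0.1 -0.2  0. ] [ 0.526 -0.011  0.294]
```

Call:
apply_moves(series=[[0,0,0,0,0,0,0.38],[0,0,0,0,0,0,0.38],[0,0,0,0,0,0,0.38],[0,0,0,0,0,0,0.38],[0,0,0,0,0,0,0.38]], newtons=3)

```text
time: 2.53
position: [0.514, 0.0489, 0.2888]
tool_rot: [-0.108, 0.994, -0.0, 0.001]
ft_force: [-0.4, -0.5, -0.7]
grip_width: 0.0616
```

```bash
python3 -c "
from h import *
rows([(t,90,11,0) for t in (1.83,1.7,1.57,1.5,1.4)])"
```

```text
t 2.53 pos [0.514 0.049 0.289] F [-0.4 -0.5 -0.7] w 0.062 q [-0.12  0.32  1.64 -0.    1.17 -1.91]
(1.83, 90, 11, 0) [ 0.1 -1.   0.2] [-0.   0.1 -0. ] [0.515 0.039 0.287]
(1.7, 90, 11, 0) [ 0.1 -3.7 -0.3] [-0.   0.1 -0. ] [0.521 0.013 0.292]
(1.57, 90, 11, 0) [ 0.1 -6.4 -0.5] [-0.   0.1 -0. ] [ 0.526 -0.014  0.294]
(1.5, 90, 11, 0) [ 0.1 -7.8 -0.5] [-0.   0.1 -0. ] [ 0.53  -0.028  0.293]
(1.4, 90, 11, 0) [ 0.1 -9.9 -0.2] [-0.   0.1 -0. ] [ 0.534 -0.048  0.291]
```

Call:
apply_moves(series=[[0,-0.5,0,0,0,0,0.38],[0,-1.5,0,0,0,0,0.38],[0,-2.2,-0.2,0,0,0,0.38],[0,-3,-0.3,0,0,0,0.38],[0,-3.7,-0.4,0,0,0,0.38]])

```text
time: 2.95
position: [0.5216, 0.0118, 0.292]
tool_rot: [-0.107, 0.994, 0.0, 0.0]
ft_force: [-0.8, 1.2, 0.9]
grip_width: 0.0349
```

```bash
python3 -c "
from h import *
rows([(t,90,11,0) for t in (1.7,1.57,1.5,1.45,1.4)])"
```

```text
t 2.95 pos [0.522 0.012 0.292] F [-0.8  1.2  0.9] w 0.035 q [-0.19  0.33  1.63  0.    1.19 -1.98]
(1.7, 90, 11, 0) [ 0.1  0.1 -0. ] [ 0.   0.  -0.1] [0.521 0.013 0.292]
(1.57, 90, 11, 0) [ 0.1 -2.6 -0.2] [ 0.   0.  -0.1] [ 0.526 -0.014  0.294]
(1.5, 90, 11, 0) [ 0.1 -4.  -0.2] [ 0.   0.  -0.1] [ 0.53  -0.028  0.293]
(1.45, 90, 11, 0) [ 0.1 -5.1 -0.1] [ 0.   0.  -0.1] [ 0.532 -0.038  0.292]
(1.4, 90, 11, 0) [ 0.1 -6.1  0.1] [ 0.   0.  -0.1] [ 0.534 -0.048  0.291]
```

Call:
apply_moves(series=[[0,-1.2,-0.1,0,0,0,0.38],[0,-2.4,-0.2,0,0,0,0.38],[0,-3.6,-0.2,0,0,0,0.38],[0,-5,-0.1,0,0,0,0.38],[0,-5,-0.1,0,0,0,0.38]])

```text
time: 3.37
position: [0.5332, -0.0395, 0.2925]
tool_rot: [-0.107, 0.994, -0.001, 0.0]
ft_force: [0.3, -0.3, -0.4]
grip_width: 0.0331
```

```bash
python3 -c "
from h import *
a=cv2.cvtColor(robot.camera('side'),4);b=cv2.cvtColor(robot.camera('top'),4)
im=np.hstack([cv2.resize(a[60:300,280:530],(400,384)),cv2.resize(b[150:390,290:540],(400,384))])
cv2.imwrite('pics/s2.png',im)
rows([(t,p,w,0) for t,p,w in ((1.45,90,11),(1.4,90,11),(1.35,88,11),(1.3,86,11),(1.25,84,11),(1.2,84,11))])"
```

```text
t 3.47 pos [ 0.532 -0.037  0.292] F [-0.3  0.6 -0.6] w 0.033 q [-0.28  0.34  1.6  -0.    1.2  -2.06]
(1.45, 90, 11, 0) [ 0.1 -0.1 -0. ] [-0.  -0.  -0.1] [ 0.532 -0.038  0.292]
(1.4, 90, 11, 0) [ 0.1 -1.1  0.1] [-0.  -0.  -0.1] [ 0.534 -0.048  0.291]
(1.35, 88, 11, 0) [ 0.  -2.1  0.4] [-2.  -0.  -0.1] [ 0.536 -0.058  0.289]
(1.3, 86, 11, 0) [ 0.  -3.1  0.7] [-4.  -0.  -0.1] [ 0.538 -0.068  0.286]
(1.25, 84, 11, 0) [ 0.  -4.1  1. ] [-6.  -0.  -0.1] [ 0.541 -0.077  0.282]
(1.2, 84, 11, 0) [ 0.  -5.1  1.4] [-6.  -0.  -0.1] [ 0.543 -0.087  0.279]
```

View pics/s2.png

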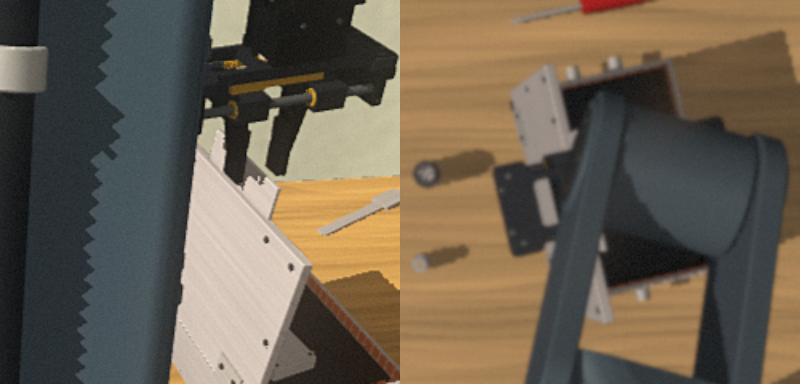

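Call:
apply_moves(series=[[0,-1.1,0.1,0,0,0,0.38],[0,-2.1,0.4,-2,0,0,0.38],[0,-3.1,0.7,-4,0,0,0.38],[0,-4.1,1,-6,0,0,0.38],[0,-4.1,1,-6,0,0,0.38]])

```text
time: 3.88
position: [0.5415, -0.0788, 0.2818]
tool_rot: [-0.107, 0.993, 0.052, -0.006]
ft_force: [-0.3, 0.8, 0.5]
grip_width: 0.033
```

```bash
python3 -c "
from h import *
rows([(t,p,w,0) for t,p,w in ((1.25,84,11),(1.2,82,8),(1.15,80,0),(1.1,78,-10),(1.05,76,-16))])"
```

```text
t 3.88 pos [ 0.541 -0.079  0.282] F [-0.3  0.8  0.5] w 0.033 q [-0.39  0.39  1.56  0.09  1.25 -2.21]
(1.25, 84, 11, 0) [ 0.1  0.2 -0. ] [-0.  -0.  -0.2] [ 0.541 -0.077  0.282]
(1.2, 82, 8, 0) [ 0.1 -0.6  0.2] [-2.  -0.  -0.2] [ 0.542 -0.084  0.279]
(1.15, 80, 0, 0) [ 0.1 -0.7  0.5] [-4.  -0.  -0.2] [ 0.542 -0.086  0.276]
(1.1, 78, -10, 0) [ 0.1 -0.7  0.8] [-6.  -0.  -0.2] [ 0.542 -0.085  0.273]
(1.05, 76, -16, 0) [ 0.1 -1.1  1. ] [-8.  -0.  -0.2] [ 0.543 -0.089  0.27 ]
```

Call:
apply_moves(series=[[0,-0.6,0.2,-2,0,0,0.38],[0,-0.7,0.3,-3,0,0,0.38],[0,-0.7,0.5,-4,0,0,0.38],[0,-0.7,0.5,-4,0,0,0.38],[0,-0.7,0.5,-4,0,0,0.38]])

```text
time: 4.3
position: [0.542, -0.082, 0.2768]
tool_rot: [-0.107, 0.99, 0.087, -0.01]
ft_force: [-0.2, -0.2, -0.5]
grip_width: 0.0332
```

```bash
python3 -c "
from h import *
a=cv2.cvtColor(robot.camera('side'),4);b=cv2.cvtColor(robot.camera('top'),4)
im=np.hstack([cv2.resize(a[60:300,280:530],(400,384)),cv2.resize(b[150:390,290:540],(400,384))])
cv2.imwrite('pics/s3.png',im)
rows([(t,p,w,0) for t,p,w in ((1.15,80,0),(1.1,80,-14),(1.0,76,-14),(.9,72,-14),(.8,68,-14),(.7,65,-14))])"
```

```text
t 4.4 pos [ 0.542 -0.082  0.277] F [ 0.3 -0.3 -1. ] w 0.033 q [-0.43  0.41  1.54  0.14  1.29 -2.26]
(1.15, 80, 0, 0) [ 0.1 -0.4  0.1] [-0. -0. -0.] [ 0.542 -0.086  0.276]
(1.1, 80, -14, 0) [0.1 0.  0.3] [-0. -0. -0.] [ 0.541 -0.081  0.274]
(1.0, 76, -14, 0) [ 0.1 -1.9  0.9] [-4. -0. -0.] [ 0.545 -0.099  0.264]
(0.9, 72, -14, 0) [ 0.1 -3.8  1.7] [-8. -0. -0.] [ 0.549 -0.116  0.253]
(0.8, 68, -14, 0) [ 0.1 -5.6  2.7] [-12.  -0.  -0.] [ 0.552 -0.132  0.24 ]
(0.7, 65, -14, 0) [ 0.1 -7.3  3.9] [-15.  -0.  -0.] [ 0.556 -0.146  0.226]
```

View pics/s3.png

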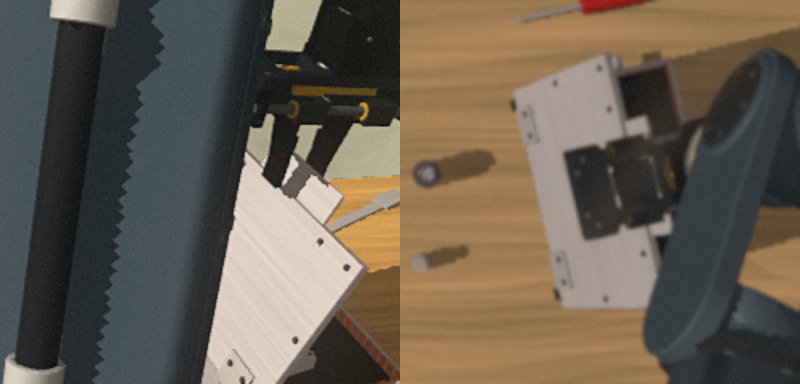

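Call:
apply_moves(series=[[0,-0.5,0.5,-1,0,0,0.38],[0,-1.2,0.7,-2,0,0,0.38],[0,-1.9,0.9,-4,0,0,0.38],[0,-2.8,1.3,-6,0,0,0.38],[0,-3.8,1.7,-8,0,0,0.38]])

```text
time: 4.82
position: [0.5498, -0.1167, 0.2533]
tool_rot: [-0.107, 0.982, 0.157, -0.017]
ft_force: [0.1, 0.0, -0.1]
grip_width: 0.0332
```

```bash
cat >> h.py <<'E'
def snap(f,r=(60,300,280,530)):
    a=cv2.cvtColor(robot.camera('side'),4);b=cv2.cvtColor(robot.camera('top'),4)
    cv2.imwrite(f,np.hstack([cv2.resize(a[r[0]:r[1],r[2]:r[3]],(400,384)),cv2.resize(b[150:390,290:540],(400,384))]))
E
python3 -c "
from h import *
for t in (1.3,1.2,1.1,1.0,.9): print(t,proj('side',lid(B,t,LID[6])))
snap('pics/s4.png')
rows([(t,p,w,0) for t,p,w in ((.9,72,-14),(.8,68,-14),(.7,65,-14),(.6,62,-14))])"
```

```text
1.3 [[486.17359539 225.22869821]]
1.2 [[496.88937355 225.60414631]]
1.1 [[506.70276079 227.08996535]]
1.0 [[515.51341643 229.62515238]]
0.9 [[523.24532424 233.13462803]]
t 4.92 pos [ 0.55  -0.119  0.252] F [ 0.3 -2.   0.1] w 0.033 q [-0.53  0.5   1.49  0.23  1.37 -2.39]
(0.9, 72, -14, 0) [ 0.   0.4 -0. ] [-0.   0.  -0.2] [ 0.549 -0.116  0.253]
(0.8, 68, -14, 0) [ 0.  -1.6  0.7] [-4.   0.  -0.2] [ 0.552 -0.132  0.24 ]
(0.7, 65, -14, 0) [ 0.  -3.4  1.6] [-7.   0.  -0.2] [ 0.556 -0.146  0.226]
(0.6, 62, -14, 0) [ 0.  -5.1  2.7] [-10.    0.   -0.2] [ 0.558 -0.158  0.21 ]
```

View pics/s4.png

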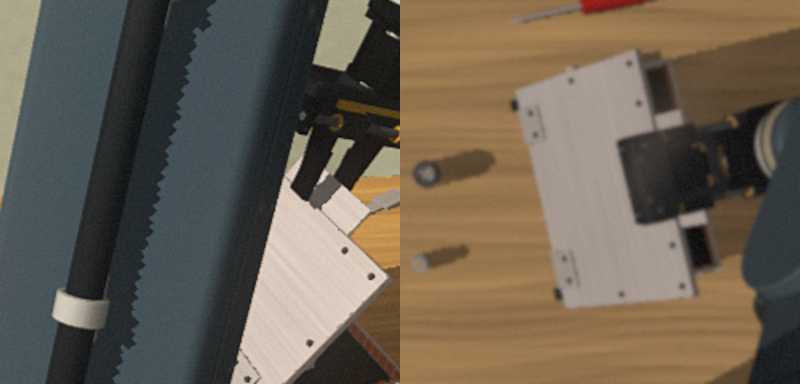

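Call:
apply_moves(series=[[0,-0.6,0.3,-2,0,0,0.38],[0,-1.6,0.7,-4,0,0,0.38],[0,-2.5,1.1,-6,0,0,0.38],[0,-3.4,1.6,-7,0,0,0.38],[0,-4.3,2.1,-9,0,0,0.38]])

```text
time: 5.33
position: [0.5572, -0.1504, 0.2196]
tool_rot: [-0.105, 0.966, 0.233, -0.025]
ft_force: [-0.6, -0.8, -0.2]
grip_width: 0.0329
```

```bash
python3 -c "
from h import *
rows([(t,p,w,0) for t,p,w in ((.65,63,-14),(.6,61,-14),(.55,59,-14),(.5,57,-14),(.45,55,-14),(.4,53,-14))])"
```

```text
t 5.33 pos [ 0.557 -0.15   0.22 ] F [-0.6 -0.8 -0.2] w 0.033 q [-0.62  0.62  1.42  0.31  1.47 -2.49]
(0.65, 63, -14, 0) [ 0.1 -0.2  0. ] [ 0.1  0.  -0. ] [ 0.557 -0.152  0.218]
(0.6, 61, -14, 0) [ 0.1 -1.1  0.5] [-1.9  0.  -0. ] [ 0.558 -0.158  0.21 ]
(0.55, 59, -14, 0) [ 0.1 -2.1  0.9] [-3.9  0.  -0. ] [ 0.56  -0.164  0.202]
(0.5, 57, -14, 0) [ 0.1 -2.9  1.5] [-5.9  0.  -0. ] [ 0.561 -0.17   0.193]
(0.45, 55, -14, 0) [ 0.1 -3.8  2. ] [-7.9  0.  -0. ] [ 0.562 -0.174  0.185]
(0.4, 53, -14, 0) [ 0.1 -4.6  2.6] [-9.9  0.  -0. ] [ 0.563 -0.179  0.175]
```

Call:
apply_moves(series=[[0,-1.1,0.5,-2,0,0,0.38],[0,-2,0.9,-4,0,0,0.38],[0,-2.9,1.4,-6,0,0,0.38],[0,-3.7,2,-8,0,0,0.38],[0,-4.5,2.6,-10,0,0,0.38]])

```text
time: 5.75
position: [0.5632, -0.1788, 0.1754]
tool_rot: [-0.102, 0.943, 0.316, -0.034]
ft_force: [0.3, -1.6, -0.5]
grip_width: 0.0331
```

```bash
python3 -c "
from h import *
rows([(t,p,w,0) for t,p,w in ((.4,53,-14),(.35,51,-14),(.3,50,-14),(.25,48,-14),(.2,47,-14),(.15,46,-14))])"
```

```text
t 5.75 pos [ 0.563 -0.179  0.175] F [ 0.3 -1.6 -0.5] w 0.033 q [-0.69  0.76  1.34  0.38  1.57 -2.58]
(0.4, 53, -14, 0) [0. 0. 0.] [ 0.1  0.1 -0.1] [ 0.563 -0.179  0.175]
(0.35, 51, -14, 0) [ 0.  -0.9  0.5] [-1.9  0.1 -0.1] [ 0.564 -0.183  0.166]
(0.3, 50, -14, 0) [ 0.  -1.7  1.1] [-2.9  0.1 -0.1] [ 0.564 -0.186  0.156]
(0.25, 48, -14, 0) [ 0.  -2.6  1.6] [-4.9  0.1 -0.1] [ 0.565 -0.189  0.147]
(0.2, 47, -14, 0) [ 0.  -3.4  2.3] [-5.9  0.1 -0.1] [ 0.566 -0.192  0.137]
(0.15, 46, -14, 0) [ 0.  -4.1  3. ] [-6.9  0.1 -0.1] [ 0.566 -0.194  0.127]
```

Call:
apply_moves(series=[[0,-0.9,0.5,-2,0,0,0.38],[0,-1.7,1.1,-3,0,0,0.38],[0,-2.5,1.6,-5,0,0,0.38],[0,-2.9,2,-6,0,0,0.38],[0,-3.3,2.3,-6,0,0,0.38]])

```text
time: 6.17
position: [0.5657, -0.1906, 0.1366]
tool_rot: [-0.1, 0.925, 0.365, -0.04]
ft_force: [0.1, -2.7, -1.1]
grip_width: 0.0329
```

```bash
python3 -c "
from h import *
snap('pics/s5.png',(100,340,360,610))
rows([(t,p,w,0) for t,p,w in ((.2,47,-14),(.15,46,-14),(.1,45,-14),(.05,44,-14),(0,43,-14),(-.05,43,-14))])"
```

```text
t 6.27 pos [ 0.566 -0.19   0.137] F [-0.2 -4.7 -1.3] w 0.033 q [-0.72  0.86  1.3   0.42  1.62 -2.62]
(0.2, 47, -14, 0) [ 0.  -0.1 -0.1] [-0.1  0.  -0.1] [ 0.566 -0.192  0.137]
(0.15, 46, -14, 0) [ 0.  -0.9  0.5] [-1.1  0.  -0.1] [ 0.566 -0.194  0.127]
(0.1, 45, -14, 0) [ 0.  -1.7  1.2] [-2.1  0.  -0.1] [ 0.566 -0.195  0.117]
(0.05, 44, -14, 0) [ 0.  -2.5  1.8] [-3.1  0.  -0.1] [ 0.567 -0.196  0.106]
(0, 43, -14, 0) [ 0.  -3.2  2.6] [-4.1  0.  -0.1] [ 0.567 -0.197  0.096]
(-0.05, 43, -14, 0) [ 0.  -3.9  3.3] [-4.1  0.  -0.1] [ 0.567 -0.196  0.086]
```

View pics/s5.png

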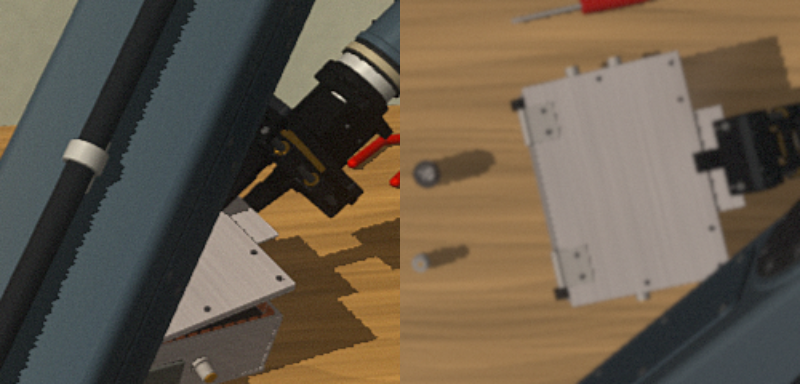

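Call:
apply_moves(series=[[0,0,-0.3,0,0,0,0.65],[0,0,-0.4,0,0,0,0.65],[0,0,-0.4,0,0,0,0.65],[0,0,-0.4,0,0,0,0.65],[0,0,-0.4,0,0,0,0.65]])

```text
time: 6.68
position: [0.5663, -0.1917, 0.1421]
tool_rot: [-0.101, 0.925, 0.364, -0.039]
ft_force: [0.5, -0.5, -1.2]
grip_width: 0.0541
```

```bash
python3 -c "
from h import *
rows([(t,p,w,2) for t,p,w in ((.15,46,-26),(.1,46,-26),(.05,46,-26),(0,46,-26),(-.05,46,-26),(-.1,46,-26))])"
```

```text
t 6.68 pos [ 0.566 -0.192  0.142] F [ 0.5 -0.5 -1.2] w 0.054 q [-0.72  0.85  1.29  0.42  1.63 -2.62]
(0.15, 46, -26, 2) [0.1 0.  0.8] [-1.  0.  0.] [ 0.565 -0.187  0.137]
(0.1, 46, -26, 2) [ 0.1 -0.8  1.4] [-1.  0.  0.] [ 0.565 -0.188  0.126]
(0.05, 46, -26, 2) [ 0.1 -1.6  2.1] [-1.  0.  0.] [ 0.565 -0.189  0.116]
(0, 46, -26, 2) [ 0.1 -2.3  2.9] [-1.  0.  0.] [ 0.565 -0.189  0.105]
(-0.05, 46, -26, 2) [ 0.1 -3.   3.7] [-1.  0.  0.] [ 0.565 -0.189  0.095]
(-0.1, 46, -26, 2) [ 0.1 -3.6  4.5] [-1.  0.  0.] [ 0.565 -0.188  0.085]
```

Call:
apply_moves(series=[[0,-0.4,0.2,0,0,0,0.65],[0,-0.8,0.8,0,0,0,0.65],[0,-1.2,1.3,0,0,0,0.65],[0,-1.6,1.7,0,0,0,0.65],[0,-2.0,2.1,0,0,0,0.65]])

```text
time: 7.1
position: [0.567, -0.1941, 0.1114]
tool_rot: [-0.1, 0.926, 0.363, -0.039]
ft_force: [0.4, -1.3, 0.3]
grip_width: 0.0567
```

```bash
python3 -c "
from h import *
snap('pics/s6.png',(130,370,390,640))
rows([(t,p,w,6) for t,p,w in ((0.05,46,-26),(0,46,-26),(-.05,46,-26),(-.1,46,-26))])"
```

```text
t 7.2 pos [ 0.566 -0.193  0.111] F [ 1.3 -2.5 -2.3] w 0.057 q [-0.72  0.9   1.3   0.42  1.59 -2.64]
(0.05, 46, -26, 6) [ 0.   0.7 -0.5] [-1.   0.  -0.1] [ 0.566 -0.191  0.119]
(0, 46, -26, 6) [ 0.  -0.1  0.3] [-1.   0.  -0.1] [ 0.566 -0.192  0.108]
(-0.05, 46, -26, 6) [ 0.  -0.8  1.1] [-1.   0.  -0.1] [ 0.566 -0.191  0.098]
(-0.1, 46, -26, 6) [ 0.  -1.4  1.9] [-1.   0.  -0.1] [ 0.565 -0.191  0.088]
```

View pics/s6.png

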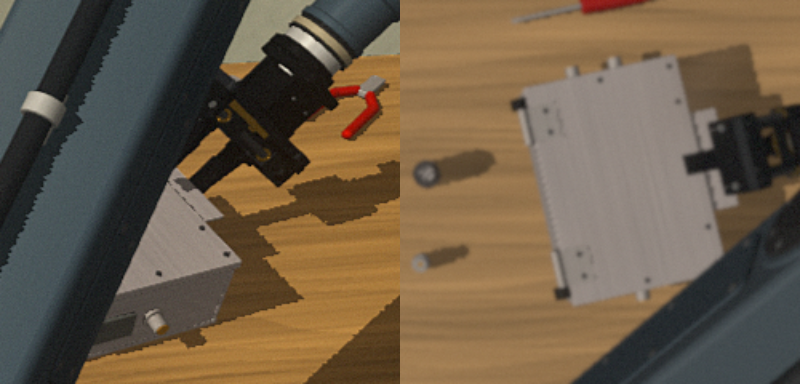

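Call:
apply_moves(series=[[0,-0.2,0.2,0,0,0,0.65],[0,-0.4,0.4,0,0,0,0.65],[0,-0.5,0.6,0,0,0,0.65],[0,-0.6,0.7,0,0,0,0.65],[0,-0.6,0.7,0,0,0,0.65]])

```text
time: 7.62
position: [0.566, -0.1915, 0.1031]
tool_rot: [-0.1, 0.925, 0.365, -0.04]
ft_force: [-0.9, -0.3, 0.2]
grip_width: 0.0565
```

```bash
python3 -c "
from h import *
snap('pics/s7.png',(130,370,390,640))
t='';rows([(0,46,-26,6)])
for t in (.05,.025,0): print(t,[proj('side',lid(B,t,LID[i])).round(1) for i in (6,7)])"
```

```text
t 7.72 pos [ 0.566 -0.192  0.103] F [1.2 0.7 0.4] w 0.057 q [-0.72  0.91  1.3   0.42  1.58 -2.64]
(0, 46, -26, 6) [ 0.1  0.4 -0.3] [-1.  0. -0.] [ 0.566 -0.192  0.108]
0.05 [array([[543. , 289.2]]), array([[459.6, 203.5]])]
0.025 [array([[542.5, 291.2]]), array([[459.4, 205.4]])]
0 [array([[541.8, 293.3]]), array([[459.1, 207.3]])]
```

View pics/s7.png

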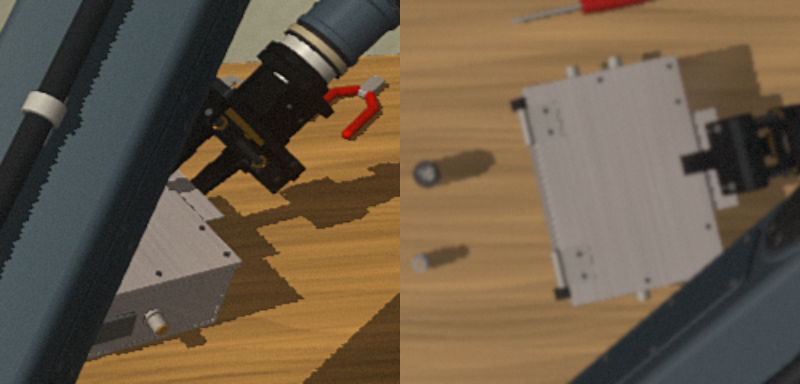

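Call:
apply_moves(series=[[0,-1.0,-0.4,0,0,0,0.65],[0,-2.3,-1.2,0,0,0,0.65],[0,-3.8,-2.5,0,0,0,0.65],[0,-5.6,-4.2,0,0,0,0.65],[0,-6.9,-5.8,0,0,0,0.65]])

```text
time: 8.13
position: [0.5857, -0.2819, 0.098]
tool_rot: [-0.1, 0.925, 0.364, -0.04]
ft_force: [0.4, -0.7, -0.8]
grip_width: 0.0564
```

Call:
apply_moves(series=[[0,0,-2,0,0,0,0.65],[0,0,-4,0,0,0,0.65],[0,0,-4,0,0,0,0.65],[0,0,-4,0,0,0,0.65],[0,0,-4,0,0,0,0.65]])

```text
time: 8.55
position: [0.5909, -0.306, 0.1271]
tool_rot: [-0.1, 0.925, 0.365, -0.04]
ft_force: [-0.2, 0.4, 0.1]
grip_width: 0.0565
```

```bash
python3 -c "
from h import *
snap('pics/s8.png',(130,370,390,640))
rows([(0,46,-26,6)])"
```

```text
t 8.65 pos [ 0.591 -0.305  0.127] F [-0.3  0.9  0.6] w 0.057 q [-0.8   0.98  1.02  0.38  1.8  -2.63]
(0, 46, -26, 6) [0.  7.2 9.3] [-0.9 -0.1 -0.1] [ 0.566 -0.192  0.108]
```

View pics/s8.png

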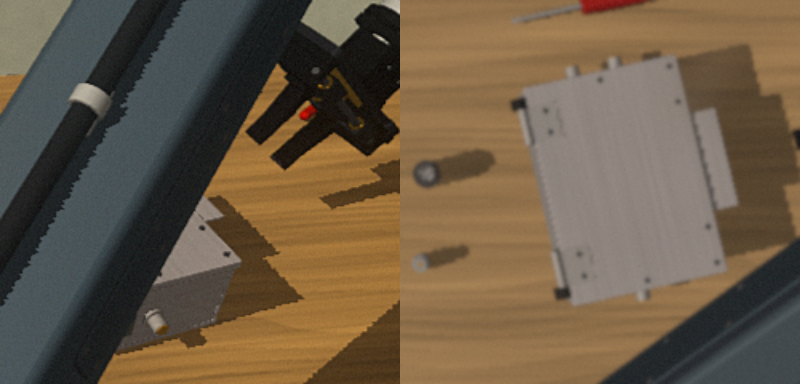

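Lid is shut with its near corner unchanged at crop (240,262). The fingers are clear, and the attenuator and adapter stand where they were.

```bash
python3 -c "
from rig import robot
print(robot.hand_in())"
```

```text
the job is handed in; nothing more can be done
None
```

The lid is shut, the fingers are clear of it, and I've handed the job in. No verdict came back.

**How it was done:** I straddled the lip with the open fingers and pushed the lid over with the rear one. The front finger caught it from underneath at about 1.1 rad. I then lowered it at about 0.6 rad/s or less until it was shut, and backed out below the lip, about 11 cm away from the box.

**Last checks:**
- **Lid shut:** its near front corner is at image position (540, 294). My model puts it at (542, 293) when shut. It had also stopped moving before I took the fingers away.
- **Forces:** the force reading was down to noise, about 1 N, once the fingers were clear. The highest I saw was about 5 N, at about 0.2 rad, probably the upper finger touching the plate. Opening the gripper cleared it. Forces between readings were not recorded.
- **Loose items:** the attenuator and adapter look unmoved, and so does the part of the screwdriver I could see. The radio module can't be seen under the closed lid, but the fingers never went into the box.
- **Time:** 8.7 s of the 45 s.

**Disagreement:** my fit of the box position was off by up to 3.5 pixels (roughly 5 mm) in the first pictures. It did not affect the catch or the closing.

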